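# Pin and lock the second tooling pallet

## Robot

A 6-joint arm with a two-finger parallel gripper is mounted at the origin on a cart in front of the work surface, level with it; the furniture and walls round the work are solid. World frame = base frame: x ahead of the robot, y to its left, z up, the work surface at z = 0. Lengths are in m, angles in degrees, forces in N, time in s.
With the tool pointing down it reaches from about 0.25 to 0.725 m from the base axis. Payload 9.7 kg.
Tool frame: the origin (TCP) lies between the finger pads; the fingertips stand 22 mm ahead of it and the grasp point (between the pads) lies 3 mm ahead of it; z points along the fingers, y is the line along which they close (so a half turn about z gives the same grasp; the last joint's range is limited). The gripper opens to 85 mm and grips with 20 to 120 N. Pads are 22 mm wide; open, the fingers measure 114 mm over their backs; the gripper's body (76 mm by 85 mm) begins 54 mm behind the grasp point. The pads swing forward as they close: fully open they stand 13 mm farther back than shut.
Start: joints at [-74.427, 4.979, 10.078, 95.1, 0, 90], TCP at [0.148, -0.53, 0.253] pointing down, gripper open.
Joint ranges: [-179.16, 179.16], [-48.56, 103.87], [-65.8, 70.77], [-126.05, 130.52], [-82.76, 87.17], [-180, 180]. Speed limits (degrees/s): [127.2, 127.2, 147.25, 180, 180, 180].

## Interface

Orientations are given as [roll, pitch, yaw] about the fixed x, y, z axes, in that order (R = Rz(yaw) Ry(pitch) Rx(roll)).
In Python, from workcell import bot, viewer, finder gives the robot as it stands.
- The arm moves only by the tool move_arm, never from a script. Its arguments are lists of equal length, an entry for each row: "offset": the shift along the tool's x, y, z in cm, a list of three; "twist": the turn, a rotation vector about the tool's x, y, z in rad, a list of three; "grip": the opening, from 0 (shut) to 1 (fully open). In form: {"offset": [[x, y, z], ...], "twist": [[ax, ay, az], ...], "grip": [grip, ...]}. A call has 1 to 5 rows; each row shifts and turns the commanded pose from where the row before left it, along the tool's axes as they then stand; what a row does not reach is not made up. A row lasts 1/10 s, in which the tool goes at most 50 mm and 8.59 degrees, less where a joint would pass 70% of its speed; a pose out of reach is approached as far as the arm can. A call is refused whole if a number of a shift passes 5 or a number of a turn 0.15, either way. A call with a gripper value outside its range is refused whole. The fingers move at their own pace and stop on an object; "force" is the grip in N (left out, the last holds). Time passes only in rows, so rows that do not move let the fingers close. It gives the time, the measured TCP pose, the force, the opening and the grip force at its end, in the units of the state.
- bot.get_obs(): the state, without advancing time (a new reading comes with each control period).
- viewer.camera(name): name is "side" or "top"; returns a dict with "color" (384x512x3 uint8, red, green, blue), "depth" (384x512 float32, m along the optical axis (not along the pixel's ray), 0 where there is no reading), "vfov" (degrees; the focal length in pixels is half the picture's height over the tangent of half this angle, whatever the lens; pixels are square), "cx", "cy" (the principal point, pixels), "k1" (the pictures are not rectified: a ray, as slopes to the right and down, at radius r is drawn at 1 + k1 r^2 times it, then the intrinsics apply), "position" and "attitude" of the camera in the world. Camera axes: x right, y down, z forward; pixel columns grow to the right and rows downward; lengths in m; the calibration is good to about 2 mm. A picture is of the moment at which its call begins.
- bot.job_done(): hands the job in; it is judged then, once.
Trained networks look in a picture, given as the dict that the camera call returned (one of the last four; its "shot" number tells which), for a name from the list of things; names that differ only in an ending like _2 or _b are one class to them, and where a whole thing is asked for, a point or a joint stands for the part that bears it (a point fixed in the world has none). Each returns a list of dicts, best first, with "p" (0 to 1); they miss things now and then, are a little off and sometimes report something else, mostly with a low value. They report only what shows in the picture. A call takes as long as a camera call.
- finder.boxes_of(picture, thing): "position" ([column, row] in pixels, amid what is visible of it).
- finder.pinpoint(picture, thing): "position" ([column, row] in pixels: a listed point, or the origin of a listed thing).
The state is a dict: "time": time; "q": joint angles; "qd": joint speeds; "joint_efforts": joint torques, N m; "ee_pos": TCP position; "tcp_rot": TCP orientation; "wrist_force": force on the tool from outside, world axes, zero at the start; "torque": the same for the moment, N m; "opening": finger opening in m; "grasp_force": force on a finger pad.
Only numpy, scipy, OpenCV 4.12 (cv2) and the standard library are available. Lean on these libraries where they do the work, as an engineer would, in place of code of your own. Each camera call takes 0.05 s, during which the arm holds its last target. There are 200 camera calls.

## Task

Two tooling pallets sit in their docks on the desk; one is already locked, the other still has its lock pin standing high with the sprung ring thrown back. Push that high pin fully down through its hole, and only then flip its ring over so that it lies flat round the pin's end.

Things in the scene. Friction and masses are not known exactly. Their poses are not given: they have to be found in the camera images.
- pin_top (a point): top of the steel pin of the unlocked dock (stub 14 mm across, 15 tall, over a 36 mm collar), 75 to 83 mm above the desk, 61 when home; 5 N friction holds it. The dock (dark steel, 60x74x40 mm) shares this point's level x, y axes: pallet with 32 mm V-block on its +x side, 74 mm from the pin; ring hinge on its +y side. The other dock looks alike, but its pin is down and its ring flat
- dock_pin (a joint): how far the pin has been pushed down, m: 0 highest, 0.022 fully home (a hard stop)
- ring_tab (a point): centre of the tab (20x18x4 mm) ending the steel ring (38 mm outside, 28 inside). Hinge axis: parallel to dock x, 34 mm from the pin on dock +y, 49 mm above desk, 59 mm from this point. At start it leans away from the pin, 35 deg past upright (97 mm above desk, 68 mm from the pin to +y). It flips over the pin towards dock -y; closed: flat, 49 mm above desk, 25 mm past the pin on -y
- dock_ring (a joint): ring angle, rad: 0 leaning back on its stop, 0.61 upright, 2.18 flat round the pin's stub, just above the collar (hard stop). A spring (under 1 N at the tab) holds either end: let go below about 1.0 it springs back; beyond, it goes over by itself and is flat in 1 to 2 s if the pin is home. A high pin blocks it

How it is judged:
By the outcome, as a careful person would: the job done as asked, in the order asked, and still so for the second after the job is handed in, with the robot touching nothing.
It also fails if it takes over 38 s, if anything falls off the work surface, if the arm or the gripper's body presses on something with over 40 N, if the wrist force passes 120 N, or if a joint passes its speed limit or range.

## Working session

There is one attempt and no reset: what is moved stays moved. The work goes in short steps, Python scripts to look and compute and a tool call to move; the robot and the scene stay as the last step left them, time stands still between calls to the robot, and variables do not carry over. Pictures are saved under pics/ and viewed, at most 10 in all, crops included, and the job is handed in when it is done.

Besides the shell and the picture viewer there is one more tool, called after ">>>" as name(argument=value, ...) on one line, values as JSON. move_arm: Moves the arm, as the interface text tells. Its arguments: {"type":"object","properties":{"offset":{"type":"array","items":{"type":"array","items":{"type":"number"}}},"twist":{"type":"array","items":{"type":"array","items":{"type":"number"}}},"grip":{"type":"array","items":{"type":"number"}},"force":{"type":"number"}},"required":["offset","twist","grip"]}

```bash
ls; mkdir -p pics; cat > h.py <<'E'
import numpy as np, cv2
from workcell import bot, viewer, finder
from scipy.spatial.transform import Rotation as R
def rot(c):
    a=np.array(c["attitude"],float)
    return a
def ray(c,px):
    f=c["color"].shape[0]/2/np.tan(np.radians(c["vfov"]/2))
    d=np.array([(px[0]-c["cx"])/f,(px[1]-c["cy"])/f]); u=d.copy()
    for _ in range(30): u=d/(1+c["k1"]*(u@u))
    return np.array([u[0],u[1],1.])
def RM(c):
    a=np.array(c["attitude"],float)
    return a if a.shape==(3,3) else R.from_euler('xyz',a,degrees=True).as_matrix()
def at_z(c,px,z):
    d=RM(c)@ray(c,px); p=np.array(c["position"]); return p+d*(z-p[2])/d[2]
def at_depth(c,px):
    i,j=int(round(px[1])),int(round(px[0])); w=c["depth"][max(i-1,0):i+2,max(j-1,0):j+2]; w=w[w>0]
    return np.array(c["position"])+RM(c)@ray(c,px)*np.median(w) if w.size else None
E
python3 - <<'E'
from h import *
np.set_printoptions(precision=3,suppress=True)
o=bot.get_obs();print(o)
for n in ("top","side"):
    c=viewer.camera(n); cv2.imwrite(f"pics/{n}1.png",c["color"][:,:,::-1])
    print(n,c["position"],c["attitude"],c["vfov"],c["k1"])
    for t in ("pin_top","ring_tab"):
        for d in finder.pinpoint(c,t)[:3]:
            print(t,d["p"],d["position"],at_depth(c,d["position"]),at_z(c,d["position"],.079 if t=="pin_top" else .097))
E
```

```text
pics
{'time': 0.0, 'q': array([-74.426,   5.011,  10.035,  95.097,  -0.001,  90.001]), 'qd': array([ 0.028,  0.043, -0.075,  0.   ,  0.072,  0.003]), 'joint_efforts': array([  0.001, -52.04 ,  46.48 ,   0.017,   0.   ,   0.   ]), 'ee_pos': array([ 0.148, -0.53 ,  0.253]), 'tcp_rot': array([-179.927,    0.001,   15.573]), 'wrist_force': array([-0.237,  0.97 , -0.722]), 'torque': array([-0.025, -0.018, -0.001]), 'grasp_force': 0.0, 'opening': 0.08529633784231994}
top [0.298 0.024 0.936] [-168.748   -1.716  -88.743] 56.45654244295523 -0.11019551739349082
pin_top 0.49 [338.4, 184.1] [ 0.479 -0.192  0.08 ] [ 0.48  -0.192  0.079]
ring_tab 0.46 [310.4, 180.2] [ 0.482 -0.119  0.102] [ 0.483 -0.119  0.097]
ring_tab 0.28 [337.1, 181.5] [ 0.486 -0.189  0.081] [ 0.482 -0.185  0.097]
side [ 0.422 -0.788  0.434] [-111.612    1.077   -5.155] 54.69097293971442 -0.07492097274054396
pin_top 0.5 [259.6, 249.2] [ 0.473 -0.19   0.079] [ 0.473 -0.19   0.079]
ring_tab 0.74 [260.1, 219.4] [ 0.482 -0.116  0.104] [ 0.483 -0.102  0.097]
```

View pics/top1.png

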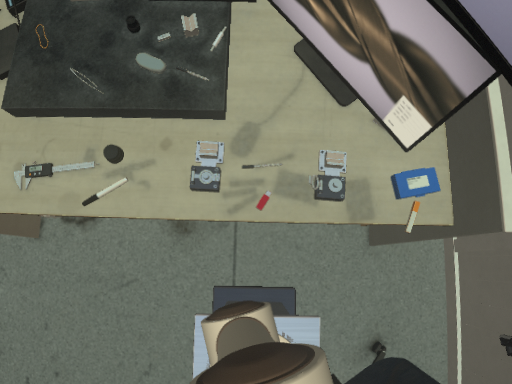

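View pics/side1.png

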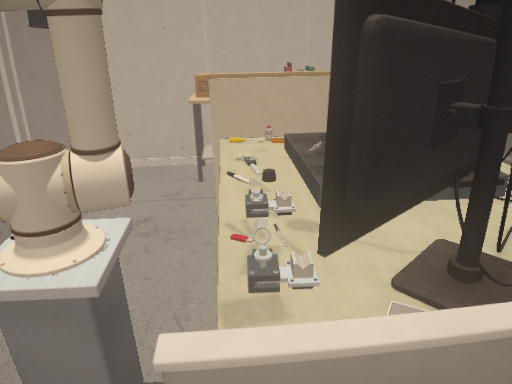

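The top view shows two docks, at (206,165) and (331,177). The side view shows the near dock, the one at (331,177) in the top view, with its ring up at (262,235) and a high pin at (260,250), so it is the unlocked one. I'll enlarge both views to get the dock yaw.

```bash
python3 - <<'E'
from h import *
np.set_printoptions(precision=3,suppress=True)
a=viewer.camera("top"); b=viewer.camera("side")
A=cv2.resize(a["color"][140:215,300:362],None,fx=6,fy=6,interpolation=2)
B=cv2.resize(b["color"][205:300,235:330],None,fx=4.5,fy=4.5,interpolation=2)
h=max(A.shape[0],B.shape[0]);im=np.zeros((h,A.shape[1]+B.shape[1],3),np.uint8)
im[:A.shape[0],:A.shape[1]]=A;im[:B.shape[0],A.shape[1]:]=B
print(im.shape,A.shape);cv2.imwrite("pics/crop.png",im[:,:,::-1])
for p in ((409,148),(398,135),(380,115)): print("mon",at_depth(a,p))
# dock top points (z 0.03..0.065) around pin
pts=[]
for i in range(140,215):
    for j in range(300,362):
        p=at_depth(a,(j,i))
        if p is not None and .034<p[2]<.055: pts.append(p)
pts=np.array(pts);print(len(pts),cv2.minAreaRect((pts[:,:2]*1000).astype(np.float32)),np.median(pts,0))
E
```

```text
(450, 800, 3) (450, 372, 3)
mon [ 0.548 -0.335  0.177]
mon [ 0.578 -0.31   0.178]
mon [ 0.626 -0.271  0.175]
693 ((512.5922241210938, -178.7875213623047), (86.12757873535156, 124.6583023071289), 86.35740661621094) [ 0.495 -0.18   0.041]
```

View pics/crop.png

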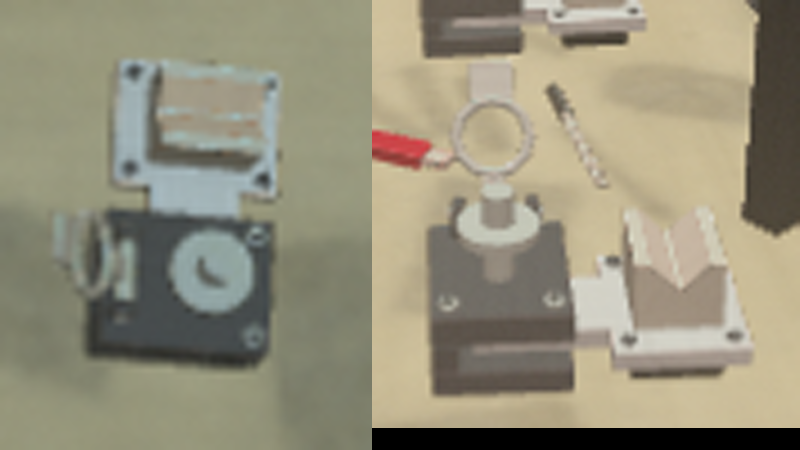

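```bash
python3 - <<'E'
from h import *
np.set_printoptions(precision=4,suppress=True)
a=viewer.camera("top"); b=viewer.camera("side")
T=lambda x,y:(299.5+(x+.5)/6,139.5+(y+.5)/6)
S=lambda x,y:(234.5+(x-371.5)/4.5,204.5+(y+.5)/4.5)
print("collar top",at_z(a,T(212,270),.063),at_depth(a,T(240,270)))
print("collar side",at_z(b,S(497,222),.063),"stub side",at_z(b,S(497,188),.078),at_depth(b,S(497,188)))
print("pallet L,R edges z.012",at_z(a,T(118,60),.012),at_z(a,T(280,78),.012),at_z(a,T(112,185),.012),at_z(a,T(275,198),.012))
print("dock",at_z(a,T(108,210),.04),at_z(a,T(272,215),.04))
print("vblock",at_z(a,T(162,65),.045),at_z(a,T(270,85),.045))
print("side dock front edge",at_z(b,S(428,320),.04),at_z(b,S(575,320),.04),at_z(b,S(430,228),.04),at_z(b,S(560,222),.04))
print("tab",at_z(b,S(492,80),.097),at_z(a,T(62,235),.097))
# triangulate pinpoint
def tri(p,q):
    o1,o2=map(lambda c:np.array(c["position"]),(a,b));d1=RM(a)@ray(a,p);d2=RM(b)@ray(b,q)
    s=np.linalg.lstsq(np.c_[d1,-d2],o2-o1,rcond=None)[0];return (o1+d1*s[0]+o2+d2*s[1])/2,np.linalg.norm(o1+d1*s[0]-o2-d2*s[1])
print(tri((338.4,184.1),S(497,188)),tri(T(62,235),S(492,80)))
E
```

```text
collar top [ 0.4814 -0.1875  0.063 ] [ 0.4812 -0.1987  0.0658]
collar side [ 0.4792 -0.1811  0.063 ] stub side [ 0.4797 -0.1787  0.078 ] [ 0.4793 -0.1826  0.0803]
pallet L,R edges z.012 [ 0.588  -0.1587  0.012 ] [ 0.5822 -0.2332  0.012 ] [ 0.5297 -0.1553  0.012 ] [ 0.526  -0.2293  0.012 ]
dock [ 0.5115 -0.148   0.04  ] [ 0.5114 -0.2201  0.04  ]
vblock [ 0.5761 -0.1716  0.045 ] [ 0.5687 -0.2195  0.045 ]
side dock front edge [ 0.4471 -0.2158  0.04  ] [ 0.5065 -0.2228  0.04  ] [ 0.4525 -0.145   0.04  ] [ 0.5107 -0.147   0.04  ]
tab [ 0.4841 -0.1155  0.097 ] [ 0.487  -0.1182  0.097 ]
(array([ 0.4784, -0.1909,  0.0851]), np.float64(0.00027186101883496606)) (array([ 0.4852, -0.1179,  0.0985]), np.float64(0.002727605551621456))
```

>>> move_arm(offset=[[4,-2.35,0],[4,-2.35,0],[4,-2.35,0],[4,-2.35,0],[4,-2.35,0]], twist=[[0,0,0],[0,0,0],[0,0,0],[0,0,0],[0,0,0]], grip=[0,0,0,0,0])

```text
time: 1.0
ee_pos: [0.3097, -0.3615, 0.2534]
tcp_rot: [180.0, -0.0, 15.5]
wrist_force: [0.8, -0.3, -0.1]
opening: 0.0118
grasp_force: 0.0
```

>>> move_arm(offset=[[4,-2.35,0],[4,-2.35,0],[4,-2.35,0],[4,-2.35,0],[4,-2.35,0]], twist=[[0,0,0],[0,0,0],[0,0,0],[0,0,0],[0,0,0]], grip=[0,0,0,0,0])

```text
time: 1.5
ee_pos: [0.4709, -0.1944, 0.2535]
tcp_rot: [180.0, -0.0, 15.6]
wrist_force: [0.4, -1.5, 0.4]
opening: 0.0002
grasp_force: 0.0
```

>>> move_arm(offset=[[0,0,2],[0,0,2],[0,0,2],[0,0,2],[0,0,0]], twist=[[0,0,0.114],[0,0,0.114],[0,0,0.114],[0,0,0],[0,0,0]], grip=[0,0,0,0,0])

```text
time: 2.0
ee_pos: [0.4688, -0.1955, 0.1708]
tcp_rot: [-179.9, 0.2, -4.0]
wrist_force: [-0.0, 0.3, -0.9]
opening: 0.0002
grasp_force: 0.0
```

>>> move_arm(offset=[[1.05,-1.05,0],[0,0,2.5],[0,0,2.5],[0,0,0]], twist=[[0,0,0],[0,0,0],[0,0,0],[0,0,0]], grip=[0,0,0,0])

```text
time: 2.4
ee_pos: [0.4807, -0.1855, 0.1216]
tcp_rot: [-179.9, 0.2, -4.0]
wrist_force: [-0.7, -0.1, -0.1]
opening: -0.0
grasp_force: 0.0
```

```bash
python3 - <<'E'
from h import *
a=viewer.camera("top"); b=viewer.camera("side")
A=cv2.resize(a["color"][130:220,290:370],None,fx=5,fy=5,interpolation=2)
B=cv2.resize(b["color"][190:290,220:300],None,fx=5,fy=5,interpolation=2)
im=np.zeros((500,800,3),np.uint8);im[:450,:400]=A;im[:,400:]=B
cv2.imwrite("pics/c2.png",im[:,:,::-1])
E
```

```text
(no output)
```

View pics/c2.png

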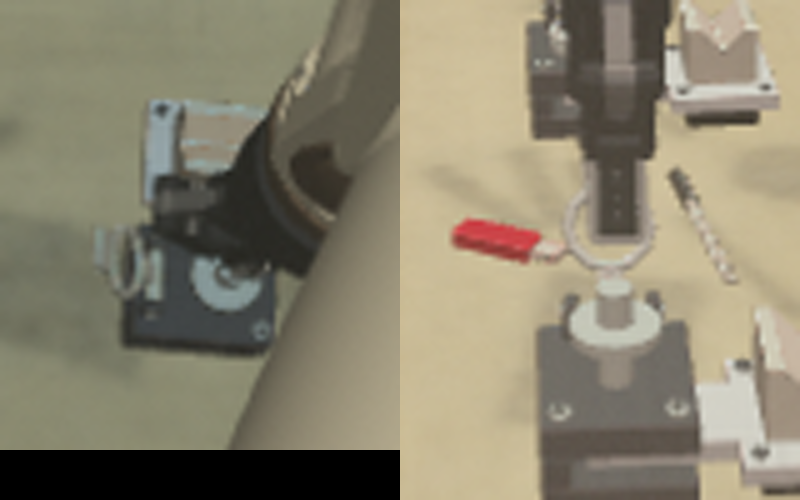

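The crop shows the fingertip end at (618,235), directly above the stub at (614,290), so they line up in x. Next I push down.

>>> move_arm(offset=[[0,0,1],[0,0,0.8],[0,0,0.8],[0,0,0.4],[0,0,0]], twist=[[0,0,0],[0,0,0],[0,0,0],[0,0,0],[0,0,0]], grip=[0,0,0,0,0])

```text
time: 3.0
ee_pos: [0.4809, -0.1863, 0.0929]
tcp_rot: [-180.0, 0.0, -4.0]
wrist_force: [-0.7, 0.9, -0.4]
opening: 0.0001
grasp_force: 0.0
```

>>> move_arm(offset=[[0,0,0.3],[0,0,0.2],[0,0,0.2],[0,0,0],[0,0,0]], twist=[[0,0,0],[0,0,0],[0,0,0],[0,0,0],[0,0,0]], grip=[0,0,0,0,0])

```text
time: 3.5
ee_pos: [0.481, -0.1863, 0.086]
tcp_rot: [-180.0, 0.0, -4.0]
wrist_force: [-0.8, 0.2, 1.0]
opening: -0.0003
grasp_force: 0.3
```

>>> move_arm(offset=[[0,0,0.2],[0,0,0.1],[0,0,0.1],[0,0,0]], twist=[[0,0,0],[0,0,0],[0,0,0],[0,0,0]], grip=[0,0,0,0])

```text
time: 3.9
ee_pos: [0.481, -0.1863, 0.083]
tcp_rot: [180.0, -0.0, -4.0]
wrist_force: [-4.1, 0.7, 9.4]
opening: 0.0
grasp_force: 4.8
```

```bash
python3 - <<'E'
from h import *
b=viewer.camera("side")
cv2.imwrite("pics/c3.png",cv2.resize(b["color"][210:300,220:310],None,fx=6,fy=6,interpolation=2)[:,:,::-1])
E
```

```text
(no output)
```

View pics/c3.png

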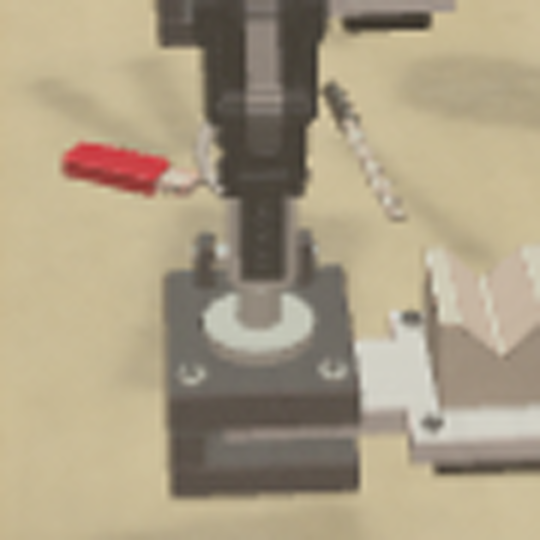

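The finger rests on the stub at (262,285) and the collar is almost on the dock. I'll press on until the stop answers.

>>> move_arm(offset=[[0,0,0.1],[0,0,0.1],[0,0,0]], twist=[[0,0,0],[0,0,0],[0,0,0]], grip=[0,0,0])

```text
time: 4.25
ee_pos: [0.4811, -0.1864, 0.0828]
tcp_rot: [180.0, -0.1, -4.0]
wrist_force: [-8.4, 2.5, 24.4]
opening: -0.0002
grasp_force: 12.2
```

>>> move_arm(offset=[[0,0,0.1],[0,0,0],[0,0,-2],[0,0,-3],[0,0,-2.8]], twist=[[0,0,0],[0,0,0],[0,0,0],[0,0,0],[0,0,0]], grip=[0,0,0,0,0])

```text
time: 4.75
ee_pos: [0.4809, -0.1862, 0.1578]
tcp_rot: [-180.0, 0.0, -4.0]
wrist_force: [0.3, -0.1, -0.8]
opening: -0.0002
grasp_force: 0.0
```

>>> move_arm(offset=[[0,-3.3,0],[0,-3.3,0],[0,-3.3,0],[0,0,0]], twist=[[0,0,0],[0,0,0],[0,0,0],[0,0,0]], grip=[0,0,0,0])

```text
time: 5.15
ee_pos: [0.4882, -0.0848, 0.157]
tcp_rot: [-180.0, 0.0, -3.9]
wrist_force: [0.6, -0.2, 0.2]
opening: -0.0004
grasp_force: 0.0
```

```bash
python3 - <<'E'
from h import *
np.set_printoptions(precision=4,suppress=True)
a=viewer.camera("top"); b=viewer.camera("side")
A=cv2.resize(a["color"][130:220,290:370],None,fx=5,fy=5,interpolation=2)
B=cv2.resize(b["color"][190:290,220:300],None,fx=5,fy=5,interpolation=2)
im=np.zeros((500,800,3),np.uint8);im[:450,:400]=A;im[:,400:]=B
cv2.imwrite("pics/c4.png",im[:,:,::-1])
for d in finder.pinpoint(b,"pin_top")[:2]: print(d["p"],d["position"],at_depth(b,d["position"]),at_z(b,d["position"],.061))
E
```

```text
0.58 [262.4, 260.0] [ 0.478  -0.1917  0.0562] [ 0.4773 -0.1992  0.061 ]
```

View pics/c4.png

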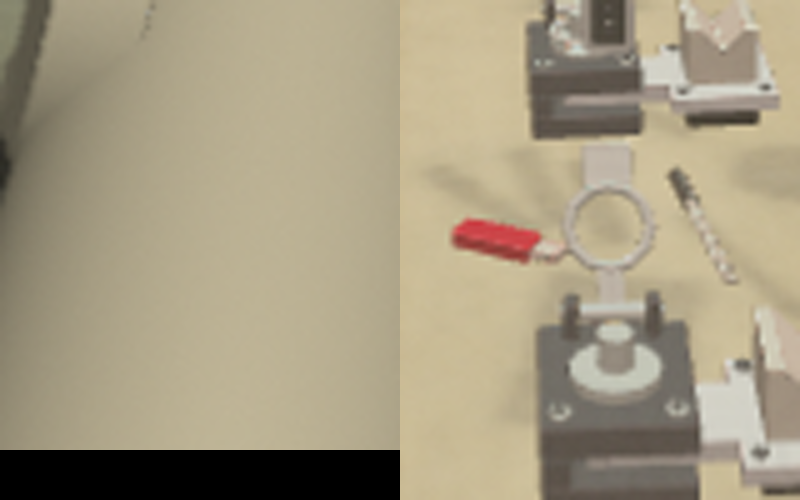

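The pin is down: the stub top is now at (615,330), with the collar close to the dock, and the ring is still leaning back with its tab at (607,165). Next I lower behind the tab and push it over.

>>> move_arm(offset=[[0,0,1.9],[0,0,1.8],[0,1,0],[0,1,0],[0,1,0]], twist=[[0,0,0],[0,0,0],[0,0,0],[0,0,0],[0,0,0]], grip=[0,0,0,0,0])

```text
time: 5.8
ee_pos: [0.4869, -0.1185, 0.123]
tcp_rot: [-179.9, -0.2, -4.0]
wrist_force: [0.9, 0.6, 1.7]
opening: 0.0001
grasp_force: 0.5
```

>>> move_arm(offset=[[0,1,-0.1],[0,1,-0.1],[0,1,-0.1],[0,0,0]], twist=[[0,0,0],[0,0,0],[0,0,0],[0,0,0]], grip=[0,0,0,0])

```text
time: 6.2
ee_pos: [0.4837, -0.1489, 0.1234]
tcp_rot: [180.0, 0.0, -4.1]
wrist_force: [-0.0, -0.5, 0.8]
opening: -0.0002
grasp_force: 0.0
```

```bash
python3 - <<'E'
from h import *
b=viewer.camera("side")
cv2.imwrite("pics/c5.png",cv2.resize(b["color"][200:290,220:310],None,fx=6,fy=6,interpolation=2)[:,:,::-1])
E
```

```text
(no output)
```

View pics/c5.png

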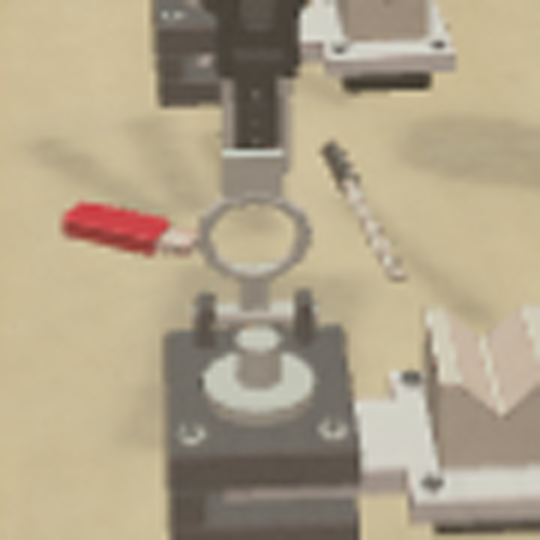

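The ring is about upright with its tab at (250,170), and the finger is behind it. I continue pushing.

>>> move_arm(offset=[[0,1,0],[0,1,0],[0,0.8,0],[0,0,0],[0,0,0]], twist=[[0,0,0],[0,0,0],[0,0,0],[0,0,0],[0,0,0]], grip=[0,0,0,0,0])

```text
time: 6.75
ee_pos: [0.4818, -0.1756, 0.1232]
tcp_rot: [-180.0, 0.0, -4.1]
wrist_force: [-0.1, 0.1, -0.1]
opening: -0.0001
grasp_force: 0.0
```

```bash
python3 - <<'E'
from h import *
b=viewer.camera("side")
cv2.imwrite("pics/c6.png",cv2.resize(b["color"][200:290,220:310],None,fx=6,fy=6,interpolation=2)[:,:,::-1])
E
```

```text
(no output)
```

View pics/c6.png

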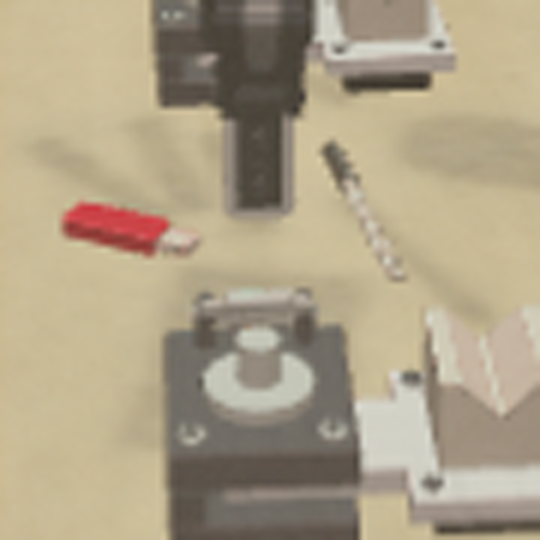

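The ring now shows edge-on at (258,300), about 60° past upright and falling. I'll back the finger upward and let it settle.

>>> move_arm(offset=[[0,0,-2],[0,0,-3],[0,0,-3],[0,0,0],[0,0,0]], twist=[[0,0,0],[0,0,0],[0,0,0],[0,0,0],[0,0,0]], grip=[0,0,0,0,0])

```text
time: 7.3
ee_pos: [0.4822, -0.1752, 0.2037]
tcp_rot: [180.0, -0.1, -4.0]
wrist_force: [-0.2, 0.7, -0.4]
opening: 0.0
grasp_force: 0.0
```

>>> move_arm(offset=[[0,0,0],[0,0,0],[0,0,0],[0,0,0],[0,0,0]], twist=[[0,0,0],[0,0,0],[0,0,0],[0,0,0],[0,0,0]], grip=[0,0,0,0,0])

```text
time: 7.8
ee_pos: [0.4818, -0.1753, 0.203]
tcp_rot: [-180.0, 0.0, -4.0]
wrist_force: [0.6, -0.5, 0.4]
opening: -0.0001
grasp_force: 0.0
```

>>> move_arm(offset=[[0,0,0],[0,0,0],[0,0,0],[0,0,0],[0,0,0]], twist=[[0,0,0],[0,0,0],[0,0,0],[0,0,0],[0,0,0]], grip=[0,0,0,0,0])

```text
time: 8.3
ee_pos: [0.4819, -0.1753, 0.2033]
tcp_rot: [180.0, 0.0, -4.0]
wrist_force: [0.1, 0.6, 0.1]
opening: -0.0001
grasp_force: 0.0
```

```bash
python3 - <<'E'
from h import *
b=viewer.camera("side")
cv2.imwrite("pics/c7.png",cv2.resize(b["color"][200:290,220:310],None,fx=6,fy=6,interpolation=2)[:,:,::-1])
for d in finder.pinpoint(b,"ring_tab")[:2]: print(d["p"],d["position"],at_depth(b,d["position"]),at_z(b,d["position"],.049))
E
```

```text
0.74 [261.2, 267.8] [ 0.47378666 -0.21115773  0.05205135] [ 0.47419682 -0.20654962  0.049     ]
```

View pics/c7.png

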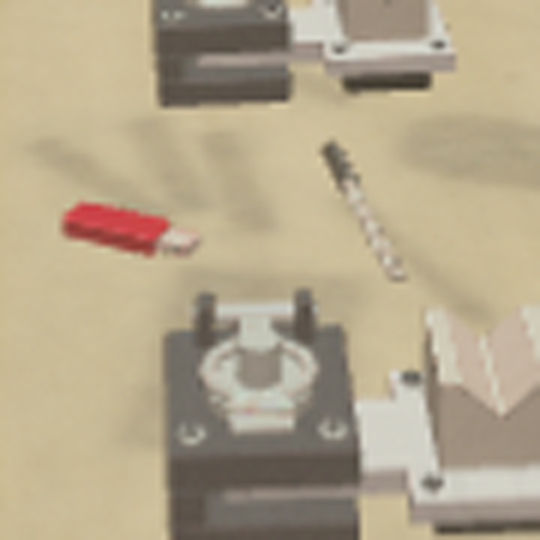

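The ring lies round the stub at (260,370), and the tab at (262,420) measures 25 mm past the pin at about 0.05 m height, so it is flat. I'll wait briefly and hand in.

>>> move_arm(offset=[[0,0,-2],[0,0,0],[0,0,0],[0,0,0],[0,0,0]], twist=[[0,0,0],[0,0,0],[0,0,0],[0,0,0],[0,0,0]], grip=[0,0,0,0,0])

```text
time: 8.9
ee_pos: [0.4817, -0.1753, 0.2226]
tcp_rot: [-180.0, 0.1, -4.0]
wrist_force: [0.4, -0.2, 0.1]
opening: -0.0001
grasp_force: 0.0
```

```bash
python3 - <<'E'
from h import *
b=viewer.camera("side")
d=finder.pinpoint(b,"ring_tab")[0]; p=at_depth(b,d["position"]); print(d["p"],d["position"],p)
if p[2]<.056: print(bot.job_done())
E
```

```text
0.49 [262.6, 267.5] [ 0.47641919 -0.21069013  0.05218906]
the job is handed in; nothing more can be done
None
```

The pin was pushed down to its hard stop first, then its ring was flipped flat round it, and the job was handed in at about 9 s with the arm clear; no verdict was returned.

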